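Close up a spindle bearing housing

TASK

Finish the bearing housing: its lower bearing is already in the bottom of the bore. Drop the brass spacer ring in on top of it, then the loose bearing on top of the spacer, each lying flat and fully down, and then swing the keeper across the mouth until it rests at its stop pin so that the column cannot come out. Bearings hate knocks, so let the bearing go only once it has entered the mouth, not from above the rim, and do not disturb the oil can or the pliers.

Things in the scene. Friction and masses are not known exactly. Their poses are not given: they have to be found in the camera images.
- spacer_center (a point): centre of the spacer: a plain brass ring, 62 mm outside, 42 mm inside, 16 mm high, about 0.22 kg; lies flat and loose on the bench; z is the ring's axis
- bearing_center (a point): centre of the loose ball bearing: steel races with a dark seal between, 62 mm outside, 30 mm inside, 16 mm high, about 0.2 kg; lies flat and loose on the bench, either face may go up; z is its axis. An identical bearing is already fixed in the bottom of the bore
- bearing: the same loose bearing; origin at the centre of the face that lies on the bench at the start, 8 mm from its centre
- housing: the housing: green, flanged, bright rim, 76 mm high with its 140 x 140 x 15 mm plywood board, barrel 84 mm outside; screwed down, does not move. Origin at the centre of the underside; x points from the bore to the keeper's pivot, z up. The bore is upright, 65 mm wide; its top 4 mm widen at 45 degrees to 73 mm as a lead-in; machined and oiled, so rings slide down by their own weight
- housing_mouth (a point): centre of the bore's mouth, in the plane of the rim, 76 mm above the bench. The lower bearing's upper face lies 33 mm below the rim; with both rings in place the spacer's centre is 25 mm and the upper bearing's centre 9 mm below the rim
- keeper_pivot (a point): axis of the keeper's pivot bolt, at the height of the rim, 50 mm from the bore's centre; the bolt's head reaches 16 mm above the rim
- keeper_knob (a point): point on the axis of the keeper's black upright knob, 20 mm thick and 27 mm high, this point 13 mm below its top and 19.5 mm above the rim. The knob stands at the free end of the keeper, a steel strap 22 mm wide and 4.5 mm thick that turns about the pivot bolt, 1.5 mm above the rim, and carries the knob on a circle of 100 mm radius about the pivot
- keeper (a joint): angle of the keeper in rad: 0 = straight across the mouth, resting at its stop pin, the knob opposite the pivot, 50 mm beyond the bore's centre; grows counter-clockwise seen from above as it opens, up to 2.0; at about 1.5 it points sideways, clear of the mouth. It stays where it is left; about 1.2 N at the knob turns it
- oil_can: small oil can with a spout, 76 mm wide, 125 mm high, standing on the bench; leave it alone; origin at the centre of its underside
- pliers: combination pliers with blue grips, 55 x 187 x 12 mm, lying on the bench; leave them alone; origin at the centre of the underside, long along y

How it is judged:
On the way, in this order (a step that is already met when the one before it is completed fails the run):
1. the spacer lies flat on the lower bearing, before the bearing goes in (horizontal distance between spacer_center and housing_mouth below 0.004 m and z of spacer_center in the frame of housing_mouth below -0.023 m and angle between the z axis of spacer_center and the z axis of housing_mouth, either way round below 0.06 rad), for 0.2 s.
2. the bearing lies flat on the spacer (horizontal distance between bearing_center and housing_mouth below 0.004 m and z of bearing_center in the frame of housing_mouth below -0.007 m and angle between the z axis of bearing_center and the z axis of housing_mouth, either way round below 0.06 rad), for 0.2 s.
3. the keeper is across the mouth at its stop (value of joint keeper below 0.1 rad), for 0.2 s.
At the end, for the whole second after the job is handed in: spacer flat on the lower bearing (centre at least 23 mm below the rim), loose bearing flat on the spacer (centre at least 7 mm below the rim), both within 4 mm of the bore's axis and level within 0.06 rad; keeper closed to less than 0.1 rad (all of step 1 and all of step 2 and value of joint keeper below 0.1 rad); the robot touches nothing.
It fails at once if the bearing is dropped into the mouth from well above the rim (it falls at over 0.75 m/s) (horizontal distance between bearing_center and housing_mouth below 0.02 m and z of bearing_center in the frame of housing_mouth below 0.03 m and linear speed of bearing above 0.75 m/s).
It fails at once if the oil can is pushed more than 30 mm or tipped over (distance of oil_can from where it was at the start of the episode above 0.03 m or angle between oil_can's own z axis and vertical above 0.5 rad).
It fails at once if the pliers are pushed more than 30 mm (distance of pliers from where it was at the start of the episode above 0.03 m).
It also fails if it takes over 64 s, if anything falls off the work surface, if the arm or the gripper's body presses on something with over 40 N, if the wrist force passes 120 N, or if a joint passes its speed limit or range.

ROBOT

A 7-joint arm with a two-finger parallel gripper is mounted at the origin on a cart in front of the work surface, level with it; the furniture and walls round the work are solid. World frame = base frame: x ahead of the robot, y to its left, z up, the work surface at z = 0. Lengths are in m, angles in rad, forces in N, time in s.
With the tool pointing down it reaches from about 0.425 to 1.025 m from the base axis. Payload 9.4 kg.
Tool frame: the origin (TCP) lies midway between the tips of the shut fingers; the grasp point (between the pads) lies 19 mm behind it; z points along the fingers, y is the line along which they close (so a half turn about z gives the same grasp; the last joint's range is limited). The gripper opens to 93 mm and grips with 3 to 60 N. Pads are 15 mm wide; open, the fingers measure 128 mm over their backs; the gripper's body (75 mm by 188 mm) begins 65 mm behind the grasp point.
Start: joints at [-1.284, 0.599, -0.003, 1.599, 0.002, 0.943, -0.08], TCP at [0.258, 0.678, 0.219] pointing down, gripper open.
Joint ranges: [-2.57, 2.57], [-0.35, 1.97], [-1.29, 1.29], [0.11, 2.56], [-1.05, 4.19], [0.11, 1.86], [-2.63, 2.63]. Speed limits (rad/s): [2.22, 2.22, 3.01, 3.01, 3.14, 3.14, 3.14].

INTERFACE

Orientations are given as a 3x3 rotation matrix whose columns are the frame's x, y, z axes.
In Python, from cell import env gives the robot as it stands.
- The arm moves only by the tool move_arm, never from a script. Its argument "series" is a list that holds one entry, the list of rows, each a list of 5 numbers: the shift along the tool's x, y, z in m, then the turn about the tool's z in rad, then the finger opening in m, from 0 to 0.093. In form: [[[tx, ty, tz, spin, claw], ...]]. A call has 1 to 8 rows; each row shifts and turns the commanded pose from where the row before left it, along the tool's axes as they then stand; what a row does not reach is not made up. A row lasts 1/12 s, in which the tool goes at most 41.7 mm and 7.16 degrees, less where a joint would pass 70% of its speed; a pose out of reach is approached as far as the arm can. A call is refused whole if a number of a shift passes 0.0417 or a number of a turn 0.125, either way. A call with a gripper value outside its range is refused whole. The fingers move at their own pace and stop on an object; "squeeze" is the grip in N (left out, the last holds). Time passes only in rows, so rows that do not move let the fingers close. It gives the time, the measured TCP pose, the force, the opening and the grip force at its end, in the units of the state.
- env.read_state(): the state, without advancing time (a new reading comes with each control period).
- env.camera(name): name is "scene" or "top"; returns (picture, depth): 420x560x3 uint8, red, green, blue; 420x560 float32, m along the optical axis (not along the pixel's ray), 0 where there is no reading.
- env.camera_model(name): a dict with "vertical_fov" (degrees; the focal length in pixels is half the picture's height over the tangent of half this angle, whatever the lens; pixels are square), "cx", "cy" (the principal point, pixels), "R" (3x3) and "t" (3): a world point X has camera coordinates R X + t. Camera axes: x right, y down, z forward; pixel columns grow to the right and rows downward; lengths in m; the calibration is good to about 2 mm. A picture is of the moment at which its call begins. camera_model takes no time and is no camera call.
- env.hand_in(): hands the job in; it is judged then, once.
Trained networks look in the newest picture that a camera, given by its name, has taken for a name from the list of things; names that differ only in an ending like _2 or _b are one class to them, and where a whole thing is asked for, a point or a joint stands for the part that bears it (a point fixed in the world has none). Each returns a list of dicts, best first, with "p" (0 to 1); they miss things now and then, are a little off and sometimes report something else, mostly with a low value. They report only what shows in the picture. A call takes as long as a camera call.
- env.recognise(camera, target): "uv" ([column, row] in pixels, amid what is visible of it).
- env.trace(camera, target): "region" (420x560 bool, what is visible of it) and "uv" ([column, row] in pixels, amid what is visible of it).
The state is a dict: "t": time; "joint_positions": joint angles; "joint_velocities": joint speeds; "joint_efforts": joint torques, N m; "eef_pos": TCP position; "ee_rot": TCP orientation; "ft_force": force on the tool from outside, world axes, zero at the start; "moment": the same for the moment, N m; "grip_width": opening from 0.0 (shut) to 1.0 (fully open); "grasp_force": force on a finger pad.
Only numpy, scipy, OpenCV 4.12 (cv2) and the standard library are available. Lean on these libraries where they do the work, as an engineer would, in place of code of your own. Each camera call takes 0.05 s, during which the arm holds its last target. There are 200 camera calls.

## Working session

There is one attempt and no reset: what is moved stays moved. The work goes in short steps, Python scripts to look and compute and a tool call to move; the robot and the scene stay as the last step left them, time stands still between calls to the robot, and variables do not carry over. Pictures are saved under pics/ and viewed, at most 10 in all, crops included, and the job is handed in when it is done.

Besides the shell and the picture viewer there is one more tool, called after "Emit:" in YAML: its name, and indented under it one key for each argument. move_arm: Moves the arm, as the interface text tells. Its arguments: {"type":"object","properties":{"series":{"type":"array","items":{"type":"array","items":{"type":"array","items":{"type":"number"}}}},"squeeze":{"type":"number"}},"required":["series"]}

```bash
mkdir -p pics; cat > h.py <<'E'
import numpy as np, cv2
from cell import env
def model(n):
    m=env.camera_model(n); f=210/np.tan(np.radians(m["vertical_fov"])/2)
    return f,m["cx"],m["cy"],np.array(m["R"]),np.array(m["t"])
def cloud(n,d):
    f,cx,cy,R,t=model(n); v,u=np.mgrid[0:420,0:560]
    P=np.stack([(u-cx)/f*d,(v-cy)/f*d,d],-1)
    return (P-t)@R
def ray(n,uv,z):
    f,cx,cy,R,t=model(n); c=-R.T@t; r=R.T@np.array([(uv[0]-cx)/f,(uv[1]-cy)/f,1])
    return c+r*(z-c[2])/r[2]
def proj(n,X):
    f,cx,cy,R,t=model(n); p=R@np.array(X)+t; return np.array([cx+f*p[0]/p[2],cy+f*p[1]/p[2]])
E
python3 - <<'E'
from h import *
s=env.read_state(); print(s["t"],s["eef_pos"],np.round(s["ee_rot"],3))
ims=[]
for n in("scene","top"):
    p,d=env.camera(n); ims.append(p); W=cloud(n,d)
    print(n,model(n)[0],-model(n)[3].T@model(n)[4])
    for k in("spacer_center","bearing","housing","keeper_knob","keeper","oil_can","pliers"):
        for r in env.trace(n,k)[:2]:
            g=r["region"]&(d>0); q=W[g]
            if len(q)==0: continue
            zt=np.percentile(q[:,2],98); top=q[q[:,2]>zt-.004]
            print(k,round(r["p"],2),np.round(r["uv"]),g.sum(),"ztop",zt.round(3),"lo",np.percentile(q,2,0).round(3),"hi",np.percentile(q,98,0).round(3),"topmed",((top.min(0)+top.max(0))/2).round(4))
cv2.imwrite("pics/a.png",cv2.cvtColor(ims[0],cv2.COLOR_RGB2BGR));cv2.imwrite("pics/b.png",cv2.cvtColor(ims[1],cv2.COLOR_RGB2BGR))
E
```

```text
0.0 [0.25784328 0.67709127 0.21776567] [[-0.935  0.356 -0.   ]
 [ 0.356  0.935 -0.001]
 [-0.    -0.002 -1.   ]]
scene 437.2408021713406 [ 0.00355086 -0.93295978  0.7236804 ]
spacer_center 0.75 [236. 204.] 249 ztop 0.019 lo [ 0.486  0.095 -0.   ] hi [0.542 0.179 0.019] topmed [0.5162 0.126  0.0179]
bearing 0.64 [212. 190.] 213 ztop 0.019 lo [0.466 0.212 0.   ] hi [0.522 0.266 0.019] topmed [0.4952 0.2396 0.0178]
housing 0.92 [305. 251.] 2691 ztop 0.1 lo [ 0.489 -0.303  0.003] hi [ 0.623 -0.128  0.1  ] topmed [ 0.5935 -0.298   0.1036]
keeper_knob 0.87 [332. 242.] 275 ztop 0.11 lo [ 0.585 -0.308  0.052] hi [ 0.65  -0.196  0.11 ] topmed [ 0.5927 -0.298   0.1084]
keeper 0.77 [337. 240.] 308 ztop 0.109 lo [ 0.585 -0.308  0.019] hi [ 0.677 -0.176  0.109] topmed [ 0.5927 -0.298   0.108 ]
oil_can 0.63 [334. 242.] 313 ztop 0.11 lo [ 0.585 -0.308  0.015] hi [ 0.682 -0.179  0.11 ] topmed [ 0.5935 -0.298   0.1086]
oil_can 0.56 [338. 328.] 1131 ztop 0.107 lo [ 0.442 -0.484  0.006] hi [ 0.498 -0.429  0.107] topmed [ 0.476  -0.4501  0.1157]
pliers 0.54 [254. 194.] 288 ztop 0.015 lo [ 0.574  0.052 -0
[... 398 characters left out ...]
lo [ 0.491 -0.291  0.001] hi [ 0.635 -0.113  0.095] topmed [ 0.6016 -0.248   0.1024]
keeper_knob 0.51 [350. 190.] 240 ztop 0.11 lo [ 0.587 -0.297  0.077] hi [ 0.617 -0.209  0.11 ] topmed [ 0.5945 -0.2927  0.1095]
keeper 0.56 [345. 190.] 263 ztop 0.11 lo [ 0.587 -0.3    0.077] hi [ 0.619 -0.207  0.11 ] topmed [ 0.5943 -0.2941  0.1103]
keeper 0.28 [326. 204.] 2200 ztop 0.095 lo [ 0.494 -0.288  0.011] hi [ 0.631 -0.116  0.095] topmed [ 0.6016 -0.248   0.1025]
oil_can 0.79 [404. 230.] 527 ztop 0.095 lo [ 0.444 -0.477  0.001] hi [ 0.51  -0.411  0.095] topmed [ 0.4776 -0.4453  0.1083]
pliers 0.83 [209. 188.] 257 ztop 0.017 lo [0.576 0.066 0.005] hi [0.627 0.212 0.017] topmed [0.601  0.1376 0.0154]
```

View pics/a.png

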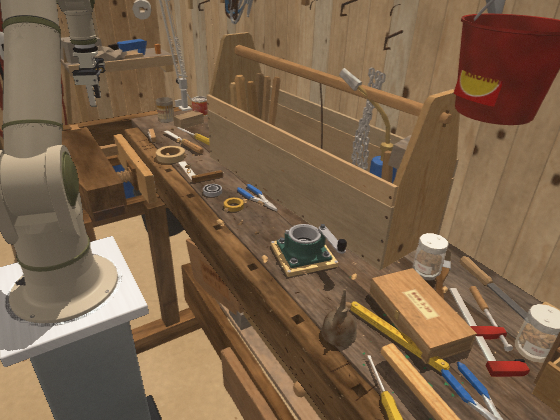

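View pics/b.png

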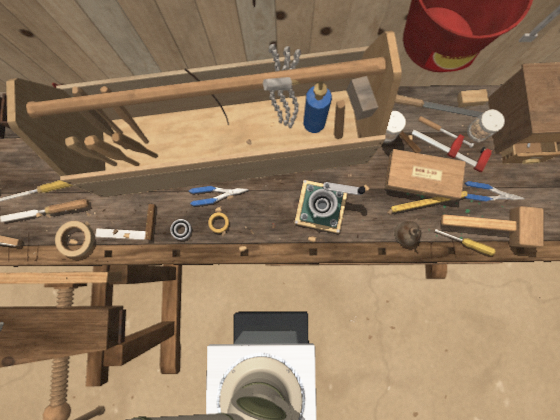

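The top view shows the bearing at about (180,229), the spacer at (218,222), the housing bore at (323,204) and the knob at (364,189). The keeper is open, pointing to -y. The top-camera masks sit a few pixels off. I'll refine with depth and with images rectified to the known heights.

```bash
cat >> h.py <<'E'
def ortho(n,p,c,z,half=.06,s=2.5):   # rectified view: right=-y, up=+x, s px per mm
    N=int(half*2000*s); k=(np.arange(N)-N/2)/(1000*s)
    Y,X=np.meshgrid(c[1]-k,c[0]-k); 
    f,cx,cy,R,t=model(n); q=np.stack([X,Y,np.full_like(X,z)],-1)@R.T+t
    return cv2.remap(p,(cx+f*q[...,0]/q[...,2]).astype(np.float32),(cy+f*q[...,1]/q[...,2]).astype(np.float32),cv2.INTER_CUBIC)
E
python3 - <<'E'
from h import *
from scipy.optimize import minimize
rows=[]
things=[("spacer",(.517,.129),.016,.031),("bearing",(.4965,.2425),.016,.031),("rim",(.56,-.205),.076,.0365)]
for n in("scene","top"):
    p,d=env.camera(n); W=cloud(n,d); row=[]
    for k,c,z,r in things:
        m=(np.hypot(W[...,0]-c[0],W[...,1]-c[1])<.06)&(abs(W[...,2]-z-.003)<.005)&(d>0)
        q=W[m]; cc,rr=cv2.minEnclosingCircle((q[:,:2]*1000).astype(np.float32))
        print(n,k,m.sum(),"z",np.median(q[:,2]).round(4),"mec",np.round(cc,1),round(rr,1),"mean",q.mean(0).round(4))
        o=ortho(n,p,c,z,.06 if k!="rim" else .12,2 if k!="rim" else 1); g=cv2.cvtColor(o,cv2.COLOR_RGB2BGR)
        for i in range(0,len(g),20): g[::4,i]=(255,255,0); g[i,::4]=(255,255,0)
        g[len(g)//2]=(0,0,255); g[:,len(g)//2]=(0,0,255); row.append(g)
    # knob top
    m=(abs(W[...,0]-.6)<.04)&(W[...,1]<-.26)&(W[...,1]>-.34)&(W[...,2]>.1)&(W[...,2]<.118)
    print("knob",m.sum(),W[m].mean(0).round(4),W[m].min(0).round(3),W[m].max(0).round(3))
    rows.append(np.hstack(row))
cv2.imwrite("pics/c.png",np.vstack(rows))
E
```

```text
scene spacer 118 z 0.0166 mec [524.4 123. ] 40.1 mean [0.5184 0.1249 0.0166]
scene bearing 118 z 0.0163 mec [496.4 245. ] 33.7 mean [0.4948 0.243  0.0164]
scene rim 286 z 0.077 mec [ 561.6 -205. ] 58.5 mean [ 0.5729 -0.1969  0.0781]
knob 57 [ 0.5927 -0.2997  0.1068] [ 0.585 -0.308  0.1  ] [ 0.603 -0.288  0.112]
top spacer 164 z 0.0166 mec [523.8 120.5] 42.1 mean [0.5205 0.1317 0.0168]
top bearing 191 z 0.0164 mec [497.7 245.7] 31.5 mean [0.4975 0.2463 0.0168]
top rim 271 z 0.0776 mec [ 561.1 -204.2] 58.8 mean [ 0.576  -0.1973  0.0782]
knob 43 [ 0.5954 -0.2942  0.1082] [ 0.587 -0.303  0.1  ] [ 0.605 -0.284  0.114]
```

View pics/c.png

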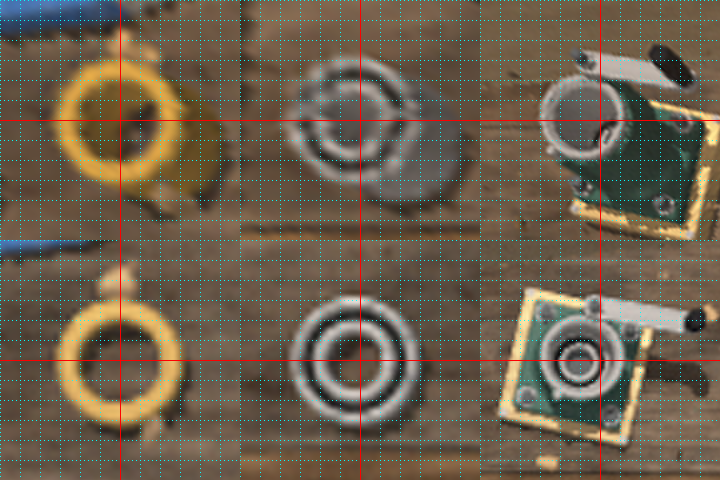

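Readings from the rectified views:

| Thing | Position (x, y) | Note |
|---|---|---|
| Spacer | (0.516, 0.1295) | |
| Bearing | (0.4965, 0.245) | |
| Mouth | (0.5635, -0.187) | |
| Pivot | (0.613, -0.198) | 50.8 mm from the mouth, so consistent |
| Knob | (0.594, -0.297) | 100 mm from the pivot, so consistent |

That puts housing x at about -13° in yaw and the keeper at about 1.6 rad. I'll approach the spacer with the tool's y along the housing's y.

Emit:
move_arm:
  series:
    - [[0,0,0,-0.068,0.093],[0,0,0,-0.068,0.093],[-0.0208,-0.0264,0,0,0.093],[-0.0208,-0.0264,0,0,0.093],[-0.0208,-0.0264,0,0,0.093],[-0.0208,-0.0264,0,0,0.093],[-0.0208,-0.0264,0,0,0.093],[-0.0208,-0.0264,0,0,0.093]]
  squeeze: 25

```text
t: 1.57
eef_pos: [0.3443, 0.4936, 0.2187]
ee_rot: [[-0.974, 0.226, 0.0], [0.226, 0.974, 0.0], [-0.0, 0.0, -1.0]]
ft_force: [0.5, -0.3, 0.0]
grip_width: 1.002
grasp_force: 0.0
```

Emit:
move_arm:
  series:
    - [[-0.0208,-0.0264,0,0,0.093],[-0.0208,-0.0264,0,0,0.093],[-0.0208,-0.0264,0,0,0.093],[-0.0208,-0.0264,0,0,0.093],[-0.0208,-0.0264,0,0,0.093],[-0.0208,-0.0264,0,0,0.093],[-0.0208,-0.0264,0,0,0.093],[-0.0208,-0.0264,0,0,0.093]]

```text
t: 2.23
eef_pos: [0.4588, 0.2502, 0.2189]
ee_rot: [[-0.974, 0.226, 0.001], [0.226, 0.974, 0.0], [-0.0, 0.0, -1.0]]
ft_force: [1.3, -0.1, 0.7]
grip_width: 1.002
grasp_force: 0.0
```

Emit:
move_arm:
  series:
    - [[-0.0208,-0.0264,0,0,0.093],[-0.0208,-0.0264,0,0,0.093],[-0.0208,-0.0264,0,0,0.093],[-0.0208,-0.0264,0,0,0.093],[0,0,0.03,0,0.093],[0,0,0.03,0,0.093],[0,0,0.03,0,0.093],[0,0,0,0,0.093]]

```text
t: 2.9
eef_pos: [0.5132, 0.1292, 0.1246]
ee_rot: [[-0.974, 0.226, -0.006], [0.226, 0.974, -0.002], [0.005, -0.003, -1.0]]
ft_force: [-1.6, -0.6, 0.5]
grip_width: 1.003
grasp_force: 0.0
```

Emit:
move_arm:
  series:
    - [[0,0,0.025,0,0.093],[0,0,0.025,0,0.093],[0,0,0.02,0,0.093],[0,0,0.02,0,0.093],[0,0,0,0,0.093],[0,0,0,0,0.093]]

```text
t: 3.4
eef_pos: [0.5155, 0.1303, 0.0392]
ee_rot: [[-0.974, 0.226, -0.001], [0.226, 0.974, -0.0], [0.001, -0.001, -1.0]]
ft_force: [0.2, 0.0, -0.4]
grip_width: 1.002
grasp_force: 0.0
```

```bash
python3 - <<'E'
from h import *
rows=[]
for n in("scene","top"):
    p,d=env.camera(n)
    g=[]
    for z in(.016,.038):
        o=cv2.cvtColor(ortho(n,p,(.516,.1295),z,.08,2.4),cv2.COLOR_RGB2BGR)[92:292]; N=len(o)
        o[100,::3]=(0,0,255); o[:,192][::3]=(0,0,255); g.append(o)
    rows.append(np.hstack(g))
print(env.read_state()["eef_pos"]); cv2.imwrite("pics/d.png",np.vstack(rows))
E
```

```text
[0.51620924 0.13036515 0.04018665]
```

View pics/d.png

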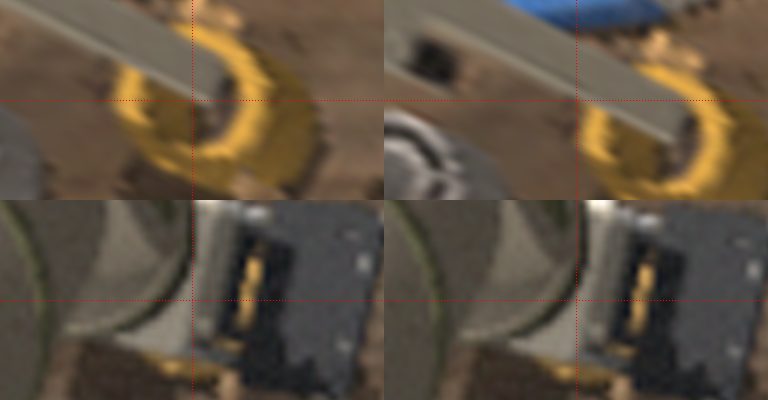

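The near finger straddles the ring as expected: ring centre at about (192,100) in the z=16 mm scene view. Next I descend and grip with the tips.

Emit:
move_arm:
  series:
    - [[0,0,0.018,0,0.093],[0,0,0.015,0,0.093],[0,0,0,0,0.093],[0,0,0,0,0.05],[0,0,0,0,0.05],[0,0,0,0,0.05],[0,0,0,0,0.05],[0,0,0,0,0.05]]
  squeeze: 25

```text
t: 4.17
eef_pos: [0.5158, 0.1301, 0.0064]
ee_rot: [[-0.974, 0.226, 0.001], [0.226, 0.974, 0.0], [-0.001, 0.001, -1.0]]
ft_force: [-0.3, -1.1, 0.6]
grip_width: 0.691
grasp_force: 1.2
```

Emit:
move_arm:
  series:
    - [[0,0,0,0,0.05],[0,0,0,0,0.05],[0,0,0,0,0.05],[0,0,0,0,0.05]]

```text
t: 4.5
eef_pos: [0.5157, 0.1301, 0.0062]
ee_rot: [[-0.974, 0.226, 0.001], [0.226, 0.974, 0.0], [-0.001, 0.0, -1.0]]
ft_force: [-1.1, -0.1, 7.8]
grip_width: 0.66
grasp_force: 25.0
```

Emit:
move_arm:
  series:
    - [[0,0,-0.02,0,0.05],[0,0,-0.03,0,0.05],[0,0,-0.03,0,0.05],[0,0,-0.03,0,0.05],[0,0,-0.03,0,0.05],[-0.0108,-0.0271,0,0,0.05],[-0.0108,-0.0271,0,0,0.05],[-0.0108,-0.0271,0,0,0.05]]

```text
t: 5.17
eef_pos: [0.5286, 0.043, 0.1464]
ee_rot: [[-0.975, 0.224, 0.001], [0.224, 0.975, 0.0], [-0.001, 0.0, -1.0]]
ft_force: [0.1, -0.5, -3.0]
grip_width: 0.66
grasp_force: 25.0
```

Emit:
move_arm:
  series:
    - [[-0.0108,-0.0271,0,0,0.05],[-0.0108,-0.0271,0,0,0.05],[-0.0108,-0.0271,0,0,0.05],[-0.0108,-0.0271,0,0,0.05],[-0.0108,-0.0271,0,0,0.05],[-0.0108,-0.0271,0,0,0.05],[-0.0108,-0.0271,0,0,0.05],[-0.0108,-0.0271,0,0,0.05]]

```text
t: 5.83
eef_pos: [0.5633, -0.1885, 0.1454]
ee_rot: [[-0.974, 0.226, -0.001], [0.226, 0.974, 0.0], [0.001, 0.0, -1.0]]
ft_force: [-0.4, -0.1, -2.8]
grip_width: 0.659
grasp_force: 25.0
```

Emit:
move_arm:
  series:
    - [[0,0,0.02,0,0.05],[0,0,0.015,0,0.05],[0,0,0,0,0.05],[0,0,0,0,0.05]]

```text
t: 6.17
eef_pos: [0.5629, -0.1868, 0.1099]
ee_rot: [[-0.974, 0.226, -0.002], [0.226, 0.974, 0.001], [0.003, 0.0, -1.0]]
ft_force: [0.1, -0.1, -1.9]
grip_width: 0.661
grasp_force: 25.0
```

```bash
python3 - <<'E'
from h import *
s=env.read_state();e=s["eef_pos"];print(e,s["ee_rot"][2])
rows=[]
for n in("scene","top"):
    p,d=env.camera(n)
    g=[]
    for z in(.076,e[2]+.009):
        o=cv2.cvtColor(ortho(n,p,(.5635,-.187),z,.08,2.4),cv2.COLOR_RGB2BGR)[60:330]; 
        o[132,::3]=(0,0,255); o[:,192][::3]=(0,0,255)
        cv2.circle(o,(192,132),int((42 if z==.076 else 31)*2.4),(255,0,255),1); g.append(o)
    rows.append(np.hstack(g))
cv2.imwrite("pics/e.png",np.vstack(rows))
E
```

```text
[ 0.56294249 -0.1868281   0.10994739] [ 2.52165937e-03  1.65869999e-04 -9.99996807e-01]
```

View pics/e.png

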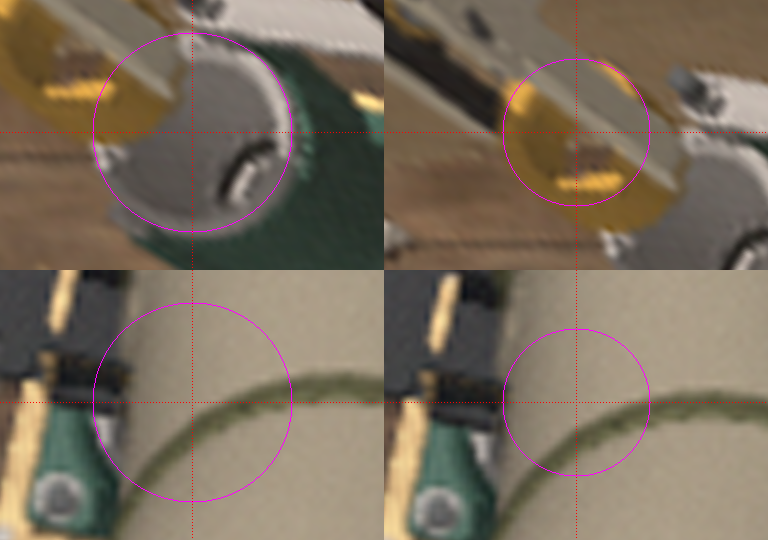

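The rim matches the 84 mm circle and the held ring matches its 62 mm circle, both within about 1 mm of the target (192,132). I'll lower until the tips are just above the rim.

Emit:
move_arm:
  series:
    - [[0,0,0.015,0,0.05],[0,0,0.01,0,0.05],[0,0,0.004,0,0.05],[0,0,0.003,0,0.05],[0,0,0.001,0,0.05],[0,0,0,0,0.05],[0,0,0,0,0.05]]

```text
t: 6.85
eef_pos: [0.564, -0.1872, 0.078]
ee_rot: [[-0.974, 0.226, 0.0], [0.226, 0.974, -0.0], [-0.0, -0.0, -1.0]]
ft_force: [-0.2, -0.2, -3.4]
grip_width: 0.66
grasp_force: 25.0
```

Emit:
move_arm:
  series:
    - [[0,0,0.0015,0,0.05],[0,0,0,0,0.05],[0,0,0,0,0.066],[0,0,0,0,0.07],[0,0,0,0,0.08],[0,0,0,0,0.085],[0,0,-0.03,0,0.085],[0,0,-0.04,0,0.085]]

```text
t: 7.52
eef_pos: [0.562, -0.1865, 0.1442]
ee_rot: [[-0.974, 0.226, -0.006], [0.226, 0.974, 0.002], [0.006, 0.0, -1.0]]
ft_force: [0.8, -0.5, -0.0]
grip_width: 0.906
grasp_force: 0.0
```

Emit:
move_arm:
  series:
    - [[0.0108,0.0271,0,0,0.093],[0.0108,0.0271,0,0,0.093],[0.0108,0.0271,0,0,0.093],[0.0108,0.0271,0,0,0.093],[0.0108,0.0271,0,0,0.093],[0.0108,0.0271,0,0,0.093],[0,0,0,0,0.093]]

```text
t: 8.1
eef_pos: [0.5367, -0.0079, 0.1463]
ee_rot: [[-0.976, 0.219, -0.0], [0.219, 0.976, 0.003], [0.001, 0.003, -1.0]]
ft_force: [0.9, -0.1, 0.2]
grip_width: 1.0
grasp_force: 0.0
```

```bash
python3 - <<'E'
from h import *
s=env.read_state();e=s["eef_pos"];print(s["t"],e)
g=[]
for n in("scene","top"):
    p,d=env.camera(n); W=cloud(n,d)
    m=(np.hypot(W[...,0]-.5635,W[...,1]+.187)<.03)&(d>0); print(n,m.sum(),np.percentile(W[m][:,2],[5,20,50,80,95]).round(4))
    o=cv2.cvtColor(ortho(n,p,(.5635,-.187),.076,.08,2.4),cv2.COLOR_RGB2BGR)
    cv2.circle(o,(192,192),100,(255,0,255),1)
    b=cv2.cvtColor(ortho(n,p,(.4965,.245),.016,.04,4.8),cv2.COLOR_RGB2BGR); cv2.circle(b,(192,192),149,(255,0,255),1)
    g.append(np.hstack([o,b])[60:330])
cv2.imwrite("pics/f.png",np.vstack(g))
E
```

```text
8.1 [ 0.53674037 -0.00787083  0.1463299 ]
scene 157 [0.0423 0.0458 0.0554 0.06   0.0613]
top 311 [0.0261 0.0301 0.0544 0.0596 0.0621]
```

View pics/f.png

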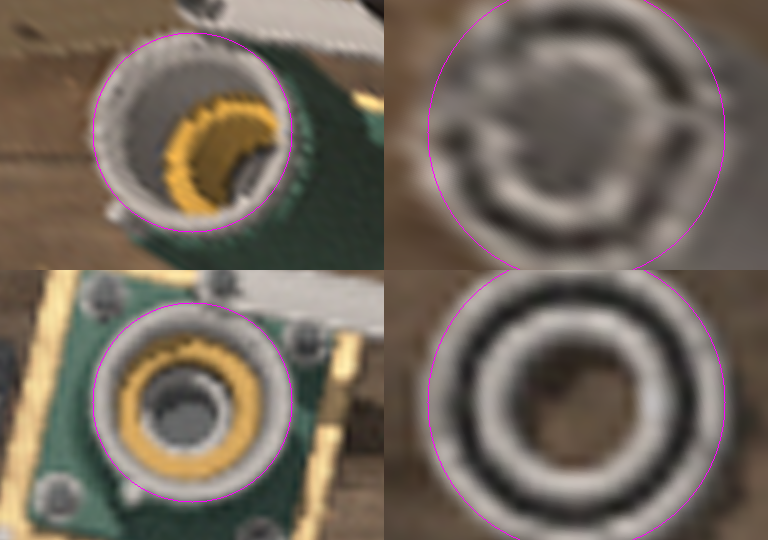

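The spacer lies flat in the bore, with its top measured at z ≈ 0.060 against an expected 0.059. The bearing is still at (0.4965, 0.2455).

Emit:
move_arm:
  series:
    - [[0.011,0.027,0,0,0.093],[0.011,0.027,0,0,0.093],[0.011,0.027,0,0,0.093],[0.011,0.027,0,0,0.093],[0.011,0.027,0,0,0.093],[0.011,0.027,0,0,0.093],[0.011,0.027,0,0,0.093],[0.011,0.027,0,0,0.093]]

```text
t: 8.87
eef_pos: [0.5011, 0.2159, 0.1462]
ee_rot: [[-0.974, 0.228, 0.001], [0.228, 0.974, -0.001], [-0.001, -0.0, -1.0]]
ft_force: [-0.4, -0.2, -0.6]
grip_width: 1.001
grasp_force: 0.0
```

Emit:
move_arm:
  series:
    - [[0.011,0.027,0,0,0.093],[0,0,0.025,0,0.093],[0,0,0.025,0,0.093],[0,0,0.025,0,0.093],[0,0,0.02,0,0.093],[0,0,0,0,0.093],[0,0,0,0,0.093],[0,0,0,0,0.093]]

```text
t: 9.53
eef_pos: [0.4968, 0.2443, 0.052]
ee_rot: [[-0.974, 0.227, 0.001], [0.227, 0.974, 0.0], [-0.001, 0.0, -1.0]]
ft_force: [-0.3, 0.3, 0.1]
grip_width: 1.0
grasp_force: 0.0
```

Emit:
move_arm:
  series:
    - [[0,0.001,0.02,0,0.093],[0,0,0.0165,0,0.093],[0,0,0.008,0,0.093],[0,0,0,0,0.093],[0,0,0,0,0.05],[0,0,0,0,0.05],[0,0,0,0,0.05],[0,0,0,0,0.05]]

```text
t: 10.2
eef_pos: [0.4965, 0.2461, 0.0075]
ee_rot: [[-0.974, 0.226, 0.001], [0.226, 0.974, 0.001], [-0.001, 0.001, -1.0]]
ft_force: [0.2, 0.9, 0.5]
grip_width: 0.762
grasp_force: 0.0
```

Emit:
move_arm:
  series:
    - [[0,0,0,0,0.05],[0,0,0,0,0.05],[0,0,0,0,0.05],[0,0,0,0,0.05],[0,0,0,0,0.05]]

```text
t: 10.62
eef_pos: [0.4963, 0.246, 0.0071]
ee_rot: [[-0.974, 0.226, 0.001], [0.226, 0.974, 0.0], [-0.0, 0.0, -1.0]]
ft_force: [0.1, -0.2, 5.5]
grip_width: 0.659
grasp_force: 25.0
```

Emit:
move_arm:
  series:
    - [[0,0,-0.02,0,0.05],[0,0,-0.03,0,0.05],[0,0,-0.03,0,0.05],[0,0,-0.03,0,0.05],[0,0,-0.03,0,0.05],[-0.0109,-0.0271,0,0,0.05],[-0.0109,-0.0271,0,0,0.05],[-0.0109,-0.0271,0,0,0.05]]

```text
t: 11.28
eef_pos: [0.5095, 0.1588, 0.1473]
ee_rot: [[-0.975, 0.224, 0.001], [0.224, 0.975, 0.0], [-0.001, 0.001, -1.0]]
ft_force: [-0.3, -0.8, -2.0]
grip_width: 0.657
grasp_force: 25.0
```

Emit:
move_arm:
  series:
    - [[-0.0109,-0.0271,0,0,0.05],[-0.0109,-0.0271,0,0,0.05],[-0.0109,-0.0271,0,0,0.05],[-0.0109,-0.0271,0,0,0.05],[-0.0109,-0.0271,0,0,0.05],[-0.0109,-0.0271,0,0,0.05],[-0.0109,-0.0271,0,0,0.05],[-0.0109,-0.0271,0,0,0.05]]

```text
t: 11.95
eef_pos: [0.5452, -0.073, 0.1464]
ee_rot: [[-0.974, 0.226, -0.001], [0.226, 0.974, 0.0], [0.001, -0.0, -1.0]]
ft_force: [-0.1, 0.0, -2.6]
grip_width: 0.658
grasp_force: 25.0
```

Emit:
move_arm:
  series:
    - [[-0.0109,-0.0271,0,0,0.05],[-0.0109,-0.0271,0,0,0.05],[-0.0109,-0.0271,0,0,0.05],[-0.0109,-0.0271,0,0,0.05],[0,0,0.02,0,0.05],[0,0,0.015,0,0.05],[0,0,0,0,0.05],[0,0,0,0,0.05]]

```text
t: 12.62
eef_pos: [0.5627, -0.1867, 0.1109]
ee_rot: [[-0.974, 0.226, -0.002], [0.226, 0.974, 0.001], [0.003, 0.0, -1.0]]
ft_force: [-0.9, -0.1, -2.4]
grip_width: 0.654
grasp_force: 25.0
```

```bash
python3 - <<'E'
from h import *
s=env.read_state();e=s["eef_pos"];print(e)
p,d=env.camera("scene"); g=[]
for z in(.076,e[2]+.008):
        o=cv2.cvtColor(ortho("scene",p,(.5635,-.187),z,.08,2.4),cv2.COLOR_RGB2BGR)[60:330]; 
        cv2.circle(o,(192,132),int((42 if z==.076 else 31)*2.4),(255,0,255),1); g.append(o)
cv2.imwrite("pics/g.png",np.hstack(g))
E
```

```text
[ 0.56269016 -0.18668015  0.11090839]
```

View pics/g.png

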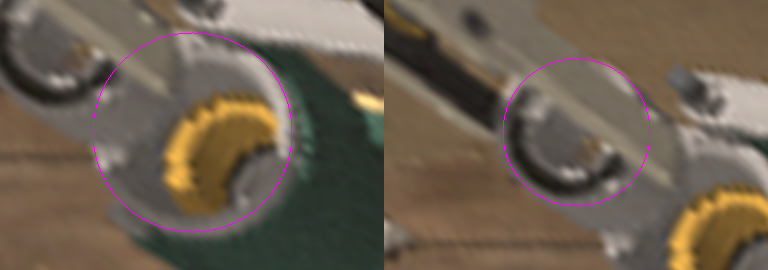

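The bearing is held over the bore and matches its circle at (576,132). Now I'll lower it into the mouth.

Emit:
move_arm:
  series:
    - [[0,0,0.015,0,0.05],[0,0,0.01,0,0.05],[0,0,0.004,0,0.05],[0,0,0.003,0,0.05],[0,0,0.002,0,0.05],[0,0,0,0,0.05],[0,0,0,0,0.05],[0,0,0,0,0.05]]

```text
t: 13.33
eef_pos: [0.5638, -0.1871, 0.0781]
ee_rot: [[-0.974, 0.226, 0.001], [0.226, 0.974, -0.0], [-0.001, -0.0, -1.0]]
ft_force: [-0.0, -0.3, -2.4]
grip_width: 0.656
grasp_force: 25.0
```

Emit:
move_arm:
  series:
    - [[0,0,0.0015,0,0.05],[0,0,0,0,0.05],[0,0,0,0,0.066],[0,0,0,0,0.07],[0,0,0,0,0.08],[0,0,0,0,0.085],[0,0,-0.03,0,0.085],[0,0,-0.04,0,0.085]]

```text
t: 14.0
eef_pos: [0.5617, -0.1864, 0.1441]
ee_rot: [[-0.974, 0.225, -0.006], [0.225, 0.974, 0.002], [0.006, 0.0, -1.0]]
ft_force: [1.0, 0.2, 0.3]
grip_width: 0.913
grasp_force: 0.0
```

Emit:
move_arm:
  series:
    - [[0,0,0,0,0.07],[0.02,0.025,0,0,0.06],[0.02,0.025,0,0,0.06],[0.02,0.025,0,0,0.06],[0.02,0.025,0,0,0.06],[0,0,0,0,0.06],[0,0,0,0,0.06]]

```text
t: 14.58
eef_pos: [0.508, -0.07, 0.1465]
ee_rot: [[-0.975, 0.223, 0.001], [0.223, 0.975, 0.0], [-0.0, 0.0, -1.0]]
ft_force: [0.0, -0.4, -0.8]
grip_width: 0.643
grasp_force: 0.0
```

```bash
python3 - <<'E'
from h import *
s=env.read_state();e=s["eef_pos"];print(s["t"],e)
g=[]
for n in("scene","top"):
    p,d=env.camera(n); W=cloud(n,d)
    m=(np.hypot(W[...,0]-.5635,W[...,1]+.187)<.029)&(d>0); print(n,m.sum(),np.percentile(W[m][:,2],[5,20,50,80,95]).round(4))
    g.append(cv2.cvtColor(ortho(n,p,(.5635,-.187),.076,.08,2.4),cv2.COLOR_RGB2BGR))
    o=cv2.cvtColor(ortho(n,p,(.594,-.297),.1085,.05,3.84),cv2.COLOR_RGB2BGR); cv2.circle(o,(192,192),38,(255,0,255),1); g.append(o)
cv2.imwrite("pics/i.png",np.vstack([np.hstack(g[:2])[60:330],np.hstack(g[2:])[60:330]]))
E
```

```text
14.5833 [ 0.50800635 -0.06996335  0.14648775]
scene 226 [0.0612 0.0705 0.0747 0.0759 0.0769]
top 255 [0.0262 0.0418 0.0729 0.0756 0.0778]
```

View pics/i.png

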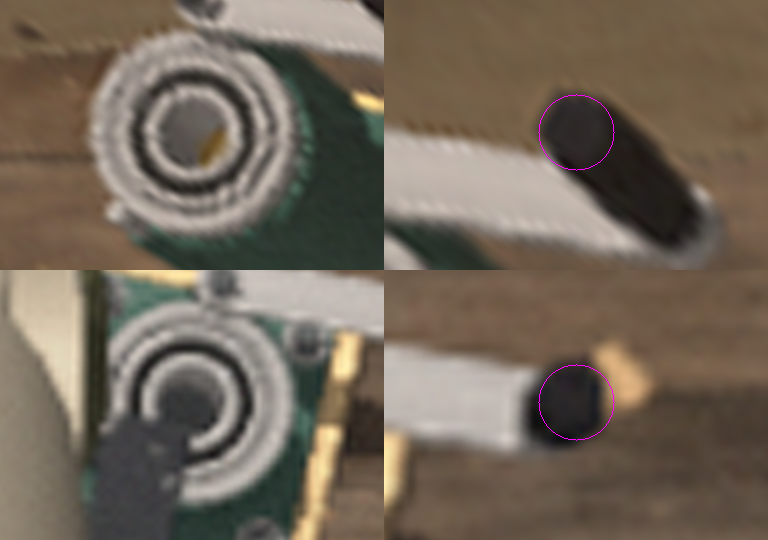

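The bearing is seated, with its top at z ≈ 0.075, which matches. The knob is at about (0.594, -0.296). Before turning the hand beside the toolbox I'll check clearance and the wrist range.

```bash
python3 - <<'E'
from h import *
print(np.round(env.read_state()["joint_positions"],2))
for n in("scene","top"):
    p,d=env.camera(n); W=cloud(n,d)
    for y in np.arange(-.42,-.15,.04):
        for z0 in(.13,.17):
            m=(d>0)&(abs(W[...,1]-y)<.02)&(W[...,2]>z0)&(W[...,0]>.55)&(W[...,0]<1)
            if m.sum(): print(n,round(y,2),z0,m.sum(),W[m][:,0].min().round(3),W[m][:,2].max().round(3))
E
```

```text
[ 0.05  0.45 -0.03  2.15  0.03  0.54  1.34]
scene -0.42 0.13 3866 0.758 0.63
scene -0.42 0.17 3646 0.758 0.63
scene -0.38 0.13 3056 0.76 0.628
scene -0.38 0.17 2860 0.76 0.628
scene -0.34 0.13 5993 0.694 0.626
scene -0.34 0.17 5309 0.694 0.626
scene -0.3 0.13 4446 0.69 0.62
scene -0.3 0.17 3830 0.69 0.62
scene -0.26 0.13 1185 0.685 0.616
scene -0.26 0.17 1013 0.685 0.616
scene -0.22 0.13 1687 0.68 0.611
scene -0.22 0.17 1518 0.68 0.611
scene -0.18 0.13 2303 0.676 0.607
scene -0.18 0.17 2149 0.676 0.607
top -0.42 0.13 1243 0.76 0.599
top -0.42 0.17 1174 0.76 0.599
top -0.38 0.13 1529 0.762 0.599
top -0.38 0.17 1529 0.762 0.599
top -0.34 0.13 2435 0.697 0.599
top -0.34 0.17 2416 0.698 0.599
top -0.3 0.13 3504 0.693 0.599
top -0.3 0.17 3382 0.693 0.599
top -0.26 0.13 2188 0.688 0.405
top -0.26 0.17 2128 0.688 0.405
top -0.22 0.13 1796 0.683 0.403
top -0.22 0.17 1692 0.683 0.403
top -0.18 0.13 2019 0.678 0.405
top -0.18 0.17 1895 0.678 0.405
```

The toolbox wall is at x ≈ 0.69, so a 90° turn is too tight. Instead I'll grip the knob in the present orientation and drag it round the arc. The knob is round and can turn between the pads.

Emit:
move_arm:
  series:
    - [[-0.0169,-0.0251,0,0,0.055],[-0.0169,-0.0251,0,0,0.055],[-0.0169,-0.0251,0,0,0.055],[-0.0169,-0.0251,0,0,0.055],[-0.0169,-0.0251,0,0,0.055],[-0.0169,-0.0251,0,0,0.055],[-0.0169,-0.0251,0,0,0.055],[-0.0169,-0.0251,0,0,0.055]]

```text
t: 15.45
eef_pos: [0.5945, -0.3008, 0.1459]
ee_rot: [[-0.974, 0.228, -0.0], [0.228, 0.974, -0.0], [0.0, -0.0, -1.0]]
ft_force: [0.3, -0.3, -0.0]
grip_width: 0.59
grasp_force: 0.0
```

Emit:
move_arm:
  series:
    - [[0,0,0.01,0,0.055],[0,0,0.01,0,0.055],[0,0,0,0,0.055],[0,0,0,0,0.055],[0,0,0,0,0.055]]

```text
t: 15.87
eef_pos: [0.5945, -0.2966, 0.1261]
ee_rot: [[-0.974, 0.225, -0.0], [0.225, 0.974, 0.001], [0.001, 0.001, -1.0]]
ft_force: [0.1, 0.8, -0.0]
grip_width: 0.592
grasp_force: 0.0
```

Emit:
move_arm:
  series:
    - [[0,0,0.015,0,0.055],[0,0,0.014,0,0.055],[0,0,0.008,0,0.055],[0,0,0,0,0.055],[0,0,0,0,0.01],[0,0,0,0,0.01],[0,0,0,0,0.01],[0,0,0,0,0.01]]
  squeeze: 12

```text
t: 16.53
eef_pos: [0.5949, -0.2978, 0.0899]
ee_rot: [[-0.974, 0.226, 0.001], [0.226, 0.974, -0.0], [-0.001, -0.0, -1.0]]
ft_force: [-0.1, 0.7, -0.1]
grip_width: 0.357
grasp_force: 0.0
```

Emit:
move_arm:
  series:
    - [[0,0,0,0,0.01],[0,0,0,0,0.01],[0,0,0,0,0.01],[0,0,0,0,0.01],[0,0,0,0,0.01],[0,0,0,0,0.01]]

```text
t: 17.03
eef_pos: [0.5949, -0.2971, 0.0895]
ee_rot: [[-0.974, 0.225, 0.001], [0.225, 0.974, 0.0], [-0.0, 0.001, -1.0]]
ft_force: [-0.6, 3.4, 5.6]
grip_width: 0.209
grasp_force: 12.0
```

Emit:
move_arm:
  series:
    - [[0.01,0.0001,0,0,0.01],[0.0099,0.0011,0,0,0.01],[0.0098,0.0021,0,0,0.01],[0.0095,0.0031,0,0,0.01],[0.0092,0.004,0,0,0.01],[0.0087,0.0049,0,0,0.01],[0.0082,0.0057,0,0,0.01],[0.0076,0.0065,0,0,0.01]]

```text
t: 17.7
eef_pos: [0.5262, -0.256, 0.0889]
ee_rot: [[-0.974, 0.229, -0.004], [0.229, 0.974, -0.002], [0.003, -0.002, -1.0]]
ft_force: [-3.0, -6.0, 1.2]
grip_width: 0.211
grasp_force: 12.0
```

Emit:
move_arm:
  series:
    - [[0.0069,0.0073,0,0,0.01],[0.0061,0.0079,0,0,0.01],[0.0053,0.0085,0,0,0.01],[0.0044,0.009,0,0,0.01],[0.0035,0.0094,0,0,0.01],[0.0026,0.0097,0,0,0.01],[0.0016,0.0099,0,0,0.01],[0.0006,0.007,0,0,0.01]]

```text
t: 18.37
eef_pos: [0.5154, -0.1786, 0.089]
ee_rot: [[-0.974, 0.225, 0.0], [0.225, 0.974, 0.001], [0.0, 0.001, -1.0]]
ft_force: [-1.8, -1.8, -1.9]
grip_width: 0.21
grasp_force: 12.0
```

Emit:
move_arm:
  series:
    - [[0,0.002,0,0,0.01],[0,0.001,0,0,0.01],[0,0,0,0,0.01]]

```text
t: 18.62
eef_pos: [0.5159, -0.1768, 0.089]
ee_rot: [[-0.974, 0.225, -0.0], [0.225, 0.974, 0.0], [0.0, 0.0, -1.0]]
ft_force: [-1.7, 1.6, -1.8]
grip_width: 0.212
grasp_force: 12.0
```

Emit:
move_arm:
  series:
    - [[0,0.0015,0,0,0.01],[0,0.0015,0,0,0.01],[0,0,0,0,0.01],[0,0,0,0,0.01]]

```text
t: 18.95
eef_pos: [0.5159, -0.1765, 0.0891]
ee_rot: [[-0.974, 0.228, -0.0], [0.228, 0.974, -0.002], [0.0, -0.002, -1.0]]
ft_force: [-2.5, -6.0, -4.2]
grip_width: 0.208
grasp_force: 12.0
```

It's at the stop: y didn't advance and a -6 N reaction appeared. Releasing and retracting.

Emit:
move_arm:
  series:
    - [[0,-0.003,0,0,0.01],[0,0,0,0,0.045],[0,0,0,0,0.045],[0,0,0,0,0.045],[0,0,-0.02,0,0.045],[0,0,-0.03,0,0.045],[0,0,-0.03,0,0.045],[0,0,0,0,0.045]]

```text
t: 19.62
eef_pos: [0.5185, -0.1781, 0.1741]
ee_rot: [[-0.974, 0.226, 0.008], [0.226, 0.974, -0.002], [-0.008, -0.0, -1.0]]
ft_force: [1.0, -0.8, -1.2]
grip_width: 0.48
grasp_force: 0.0
```

Emit:
move_arm:
  series:
    - [[0.01,0.03,0,0,0.045],[0.01,0.03,0,0,0.045],[0.01,0.03,0,0,0.045],[0.01,0.03,0,0,0.045],[0.01,0.03,0,0,0.045],[0.01,0.03,0,0,0.045],[0,0,0,0,0.045],[0,0,0,0,0.045]]

```text
t: 20.28
eef_pos: [0.4981, 0.0134, 0.1692]
ee_rot: [[-0.975, 0.222, 0.001], [0.222, 0.975, 0.001], [-0.001, 0.001, -1.0]]
ft_force: [-0.1, -0.9, 1.1]
grip_width: 0.486
grasp_force: 0.0
```

```bash
python3 - <<'E'
from h import *
print(env.read_state()["eef_pos"]); g=[]
for n in("scene","top"):
    p,d=env.camera(n); W=cloud(n,d)
    m=(d>0)&(W[...,2]>.102)&(W[...,2]<.12)&(np.hypot(W[...,0]-.5635,W[...,1]+.187)<.09); print(n,m.sum(),W[m].mean(0).round(4))
    g.append(cv2.cvtColor(ortho(n,p,(.5635,-.187),.08,.08,2.4),cv2.COLOR_RGB2BGR))
cv2.imwrite("pics/j.png",np.hstack(g))
E
```

```text
[0.49814504 0.01344855 0.16919409]
scene 48 [ 0.5132 -0.1806  0.1074]
top 42 [ 0.515  -0.1759  0.1076]
```

View pics/j.png

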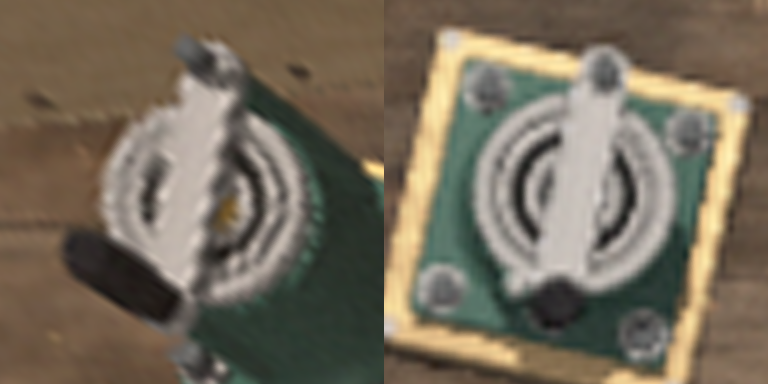

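The strap runs straight across the mouth from the bolt (605,70) to the knob (556,300), resting at its stop pin. The bearing is flat underneath. Handing in.

```bash
python3 -c "
from cell import env
print(env.hand_in())"
```

```text
the job is handed in; nothing more can be done
None
```

I handed the job in at about 20 s of the 64 s: spacer and bearing seated flat in the bore, keeper closed against its stop pin, oil can and pliers never approached; the judge returned no verdict, so the pass is not confirmed.

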